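# Take the reference disc once round on the rotary inspection stage

## Robot

A 7-joint arm with a two-finger parallel gripper is mounted at the origin on the work surface. World frame = base frame: x ahead of the robot, y to its left, z up, the work surface at z = 0. Lengths are in m, angles in rad, forces in N, time in s.
With the tool pointing down it reaches from about 0.425 to 0.875 m from the base axis. Payload 4.7 kg.
Tool frame: the origin (TCP) lies on the centre line of the jaws, within the pads' length; the fingertips stand 19 mm ahead of it and the grasp point (between the pads) is the TCP (tip_reach is the z of the fingertips in the tool frame, in m); z points along the fingers, y is the line along which they close (so a half turn about z gives the same grasp; the last joint's range is limited). The gripper opens to 85 mm and grips with 20 to 120 N. Pads are 22 mm wide; open, the fingers measure 114 mm over their backs; the gripper's body (76 mm by 85 mm) begins 54 mm behind the grasp point. The pads swing forward as they close: fully open they stand 13 mm farther back than shut.
Start: joints at [-1.259, 0.321, -0.07, 1.45, 0.023, 1.371, -0.057], TCP at [0.191, 0.621, 0.25] pointing down, gripper open.
Joint ranges: [-2.86, 2.86], [-0.3, 2.09], [-1.38, 1.24], [0.06, 2.45], [-1.56, 4.7], [0.09, 2.05], [-2.69, 2.69]. Speed limits (rad/s): [2.57, 2.57, 3.14, 3.14, 3.14, 3.14, 3.14].

## Interface

Orientations are given as a rotation vector (axis times angle).
In Python, from station import * gives the robot as it stands. The module is installed in compiled form; this text tells all that it offers.
- The arm moves only by the tool send_rows, never from a script. Its argument "commands" is a list of rows, each a list of 7 numbers: the shift along the tool's x, y, z normalised to -1 to 1, where 1 is 2 cm, then the turn, a rotation vector about the tool's x, y, z normalised to -1 to 1, where 1 is 360 degrees, then the opening, from 0 (shut) to 1 (fully open). In form: [[tx, ty, tz, wx, wy, wz, gripper], ...]. A call has 1 to 12 rows; each row shifts and turns the commanded pose from where the row before left it, along the tool's axes as they then stand; what a row does not reach is not made up. A row lasts 1/12 s, in which the tool goes at most 41.7 mm and 7.16 degrees, less where a joint would pass 70% of its speed; a pose out of reach is approached as far as the arm can. A call with a number of a shift or a turn outside -1 to 1 is refused whole. A call with a gripper value outside its range is refused whole. The fingers move at their own pace and stop on an object; "force" is the grip in N (left out, the last holds). Time passes only in rows, so rows that do not move let the fingers close. It gives the time, the measured TCP pose, the force, the opening and the grip force at its end, in the units of the state.
- state(): the state, without advancing time (a new reading comes with each control period).
- grab_frame(name): name is "side" or "top"; returns a dict with "img" (400x640x3 uint8, blue, green, red), "depth" (400x640 float32, m along the optical axis (not along the pixel's ray), 0 where there is no reading), "vfov" (degrees; the focal length in pixels is half the picture's height over the tangent of half this angle, whatever the lens; pixels are square), "cx", "cy" (the principal point, pixels), "R" (3x3) and "t" (3): a world point X has camera coordinates R X + t. Camera axes: x right, y down, z forward; pixel columns grow to the right and rows downward; lengths in m; the calibration is good to about 2 mm. A picture is of the moment at which its call begins.
- sign_off(): hands the job in; it is judged then, once.
The state is a dict: "clock": time; "joints": joint angles; "qvel": joint speeds; "effort": joint torques, N m; "tcp_pos": TCP position; "ee_rot": TCP orientation; "ft_force": force on the tool from outside, world axes, zero at the start; "wrist_torque": the same for the moment, N m; "grip_width": finger opening in m; "gripper_force": force on a finger pad.
Only numpy, scipy, OpenCV 4.12 (cv2) and the standard library are available. Lean on these libraries where they do the work, as an engineer would, in place of code of your own. Each camera call takes 0.05 s, during which the arm holds its last target. There are 200 camera calls.

## Task

Run the reference disc past the edge camera: lay the black disc from the mat centred on the round rubber pad of the rotary stage, setting it down rather than dropping it. Then turn the stage anticlockwise as seen from above, past the index mark a first time and on through one whole turn, and leave it with the bold zero line standing at the index mark again and the disc still centred. Leave the other small things on the mat where they lie.

Things in the scene. Friction and masses are not known exactly. Their poses are not given: they have to be found in the camera images.
- disc: the reference disc: plain black anodised disc, 56 mm in diameter and 12 mm thick, a 7 mm white dot at the centre of its top face, about 80 g, lying flat on the grey mat. Origin: centre of its underside, z up. It is bigger across than the black lens cap (45 mm) and the loupe (36 mm) near it.
- mat: thin grey bench mat, 250 mm (its x) by 270 mm (its y), 2 mm thick, fixed to the bench, with the disc about its middle and small things near its corners. Origin: centre of its underside, on the bench.
- stage: fixed part of the rotary stage, on an aluminium plate 12 mm thick (its own x -125 to +240 mm, y -125 to +125 mm). Origin: on the bench, on the vertical axis of rotation, z up. The edge camera (lens 144 mm, body to 240 mm from the axis, top 115 mm above the bench) stands on its +x side, the index block on its -x side. Round housing 110 mm in radius, up to 46 mm high.
- index (a point): the index mark: black line on top of the small upright steel block fixed beside the faceplate's rim, 112 mm from the axis in the stage's -x direction, 62 mm above the bench.
- faceplate (a joint): turn of the aluminium faceplate (200 mm in diameter, top 60 mm above the bench) about the axis, rad: 0 with its bold zero line at the index mark, growing anticlockwise from above and counting on, so one turn past the mark reads 6.283. Starts at -1.2 to -0.35, so the line soon meets the mark a first time. No stops; slight friction (0.12 N m, under 2 N at the handle), stays where left.
- handle (a point): upright turning handle of the stage, a black cylinder 20 mm in diameter on the faceplate, 78 mm from the axis, on the bold zero line; its sleeve reaches from 66 to 114 mm above the bench. This point: on its axis, 90 mm above the bench, goes round with it. The sleeve spins freely on its pin, so a hand holding it need not turn as it goes round.
- pad (a point): centre of the top of the round black rubber pad in the middle of the faceplate, on the axis, 84 mm above the bench; turns with the faceplate. The pad is 44 mm in diameter, so a centred disc hides it and overhangs it by 6 mm all round. The pedestal under it is narrower; a steel flange 60 mm in diameter at its foot reaches 64 mm above the bench.
- watch_case: bystander: round steel watch case with white dial and four lugs, 41 mm across, 10 mm high, on the mat. Origin: centre of its underside.
- lens_cap: bystander: black lens cap, 45 mm in diameter, 9 mm high, on the mat. Origin: centre of its underside.
- tweezers: bystander: steel tweezers, about 125 mm long, 6 mm high, lying on the mat along its own x. Origin: about its middle, underneath.
- loupe: bystander: black watchmaker's loupe, 36 mm in diameter, 26 mm high, on the mat. Origin: centre of its underside.
Mind the look-alikes: they are no part of the job. What is shaped like the disc but orange or yellow is not meant.

How it is judged:
By the outcome, as a careful person would: the job done as asked, in the order asked, and still so for the second after the job is handed in, with the robot touching nothing.
It also fails if it takes over 72 s, if anything falls off the work surface, if the arm or the gripper's body presses on something with over 40 N, if the wrist force passes 120 N, or if a joint passes its speed limit or range.

## Working session

There is one attempt and no reset: what is moved stays moved. The work goes in short steps, Python scripts to look and compute and a tool call to move; the robot and the scene stay as the last step left them, time stands still between calls to the robot, and variables do not carry over. Pictures are saved under pics/ and viewed, at most 10 in all, crops included, and the job is handed in when it is done.

Besides the shell and the picture viewer there is one more tool, called after "Request:" as name([rows], argument=value, ...), one row to a line, values as JSON. send_rows: Moves the arm, as the interface text tells. Scaled input: -1 to 1 covers 2 cm each way for a shift and 360 degrees each way for a turn. Its arguments: {"type":"object","properties":{"commands":{"type":"array"},"force":{"type":"number"}},"required":["commands"]}

```bash
mkdir -p pics
cat > h.py <<'E'
import numpy as np, cv2
from station import *
from scipy.spatial.transform import Rotation as Ro
def ray(f,u,v,z):
    F=200/np.tan(np.radians(f["vfov"])/2); R=np.array(f["R"]);t=np.array(f["t"])
    c=-R.T@t; d=R.T@np.array([(u-f["cx"])/F,(v-f["cy"])/F,1]); return c+d*(z-c[2])/d[2]
def pix(f,X):
    F=200/np.tan(np.radians(f["vfov"])/2); p=np.array(f["R"])@np.array(X)+np.array(f["t"])
    return F*p[0]/p[2]+f["cx"],F*p[1]/p[2]+f["cy"]
def cloud(f):
    F=200/np.tan(np.radians(f["vfov"])/2); v,u=np.mgrid[:400,:640]; d=f["depth"]
    P=np.stack([(u-f["cx"])/F*d,(v-f["cy"])/F*d,d],-1)
    return (P-np.array(f["t"]))@np.array(f["R"])
E
python3 - <<'E'
from h import *
s=state();print(s)
for n in("top","side"):
    f=grab_frame(n);cv2.imwrite(f"pics/{n}0.png",f["img"]);print(n,f["vfov"],f["cx"],f["cy"],f["R"],f["t"])
E
```

```text
{'clock': 0.0, 'joints': array([-1.25888554,  0.32182748, -0.07010703,  1.45167001,  0.0226037 ,
        1.37083341, -0.05692339]), 'qvel': array([-0.000789  , -0.00014564,  0.00064235,  0.00189444,  0.00104229,
       -0.00031974, -0.00069366]), 'effort': array([-2.91580682e-04, -4.93577099e+01, -3.82545451e-01, -3.14335871e+01,
        1.28151031e-02,  1.11311962e-02, -1.76699807e-06]), 'tcp_pos': array([0.19061194, 0.62088767, 0.24922326]), 'ee_rot': array([-4.65999387e-01, -3.10664218e+00,  3.04898358e-03]), 'ft_force': array([-0.00654709, -0.25004749, -0.03405983]), 'wrist_torque': array([ 0.01966616, -0.02269776,  0.01358691]), 'gripper_force': 0.0, 'grip_width': 0.08538101794624373}
top 50.87679651735759 318.4925731162645 204.6303575628931 [[-1.55397123e-02 -9.99879215e-01  2.69886102e-04]
 [-9.72146347e-01  1.50455679e-02 -2.33891237e-01]
 [ 2.33858926e-01 -3.89697133e-03 -9.72262730e-01]] [-0.0395933   0.58523599  0.89803161]
side 55.80927104745784 318.249391916947 200.14495897348894 [[ 0.71513675 -0.6987263   0.01899951]
 [-0.3821589  -0.4136047  -0.826369  ]
 [ 0.58526404  0.58370601 -0.5628084 ]] [-0.4346188   0.24004204  0.81124603]
```

View pics/top0.png

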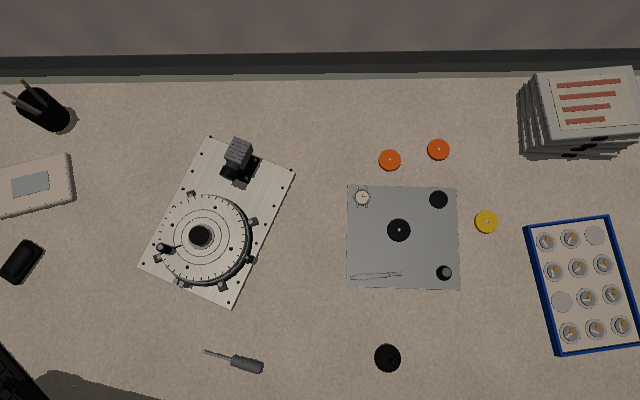

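View pics/side0.png

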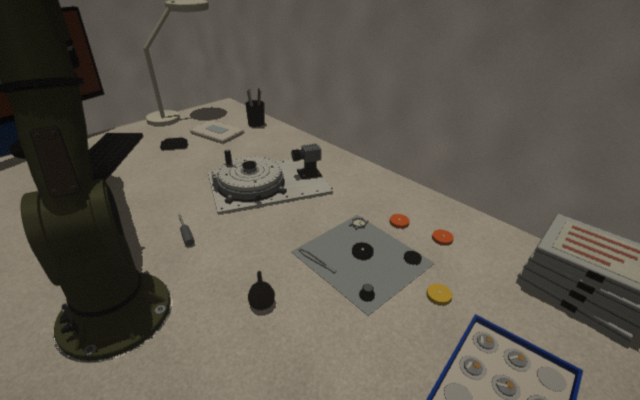

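Candidates in the top view: black disc with a white dot at mid-mat (399,230); lens cap (438,199); loupe (444,272); black round thing with a handle off the mat (387,357); orange discs (390,160) and (438,149); yellow disc (486,222). I choose (399,230), which has the white dot and is in the middle of the mat. Next come a close crop and measurements.

```bash
cat > m.py <<'E'
from h import *
f=grab_frame("top"); g=grab_frame("side")
im=f["img"]; 
def blob(f,u,v,r,lo,hi):
    gr=cv2.cvtColor(f["img"],cv2.COLOR_BGR2GRAY); m=cv2.inRange(gr,lo,hi)
    M=np.zeros_like(m); cv2.circle(M,(u,v),r,255,-1); m&=M
    n,l,st,c=cv2.connectedComponentsWithStats(m)
    k=1+np.argmax(st[1:,4]); cn=cv2.findContours((l==k).astype(np.uint8),0,2)[0][0]
    return c[k],cv2.minAreaRect(cn),st[k,4]
for nm,a in(("disc",(399,230,16,0,50)),("dot",(400,230,6,110,255)),("pad",(200,236,16,0,50)),("cap",(438,199,14,0,50))):
    c,e,n=blob(f,*a); z={"disc":.014,"dot":.014,"pad":.084,"cap":.011}[nm]
    print(nm,c,e,n,ray(f,*e[0],z),ray(f,*c,z))
for n,F,(u,v) in(("side disc",g,(362,251)),("side pad",g,(249,165))):
    c,e,_=blob(F,u,v,14,0,45); print(n,c,e,_,ray(F,*e[0],.014 if 'disc' in n else .084))
P=cloud(f)
for n,zlo,zhi in(("handle",.108,.122),("camtop",.108,.122)):
    m=(P[...,2]>zlo)&(P[...,2]<zhi)
    m[:,:140]=0;m[:,300:]=0
    if n=="handle": m[:,200:]=0
    else: m[:,:200]=0
    print(n,m.sum(),P[m].mean(0) if m.any() else 0)
a=cv2.resize(im[130:310,130:310],(600,600),interpolation=2); b=cv2.resize(im[180:295,340:465],(200,184),interpolation=2)
o=np.zeros((600,800,3),np.uint8);o[:,:600]=a;o[:184,600:]=b
c=cv2.resize(g["img"][140:220,200:340],(200,114),interpolation=2);o[200:314,600:]=c
cv2.imwrite("pics/crop1.png",cv2.convertScaleAbs(o,alpha=1.4))
E
python3 m.py
```

```text
disc [398.22650602 229.74939759] ((398.2500305175781, 229.75), (22.62741470336914, 21.920310974121094), 45.0) 415 [ 0.53286355 -0.23947553  0.014     ] [ 0.53286589 -0.23941912  0.014     ]
dot [398.6 229.2] ((398.5, 229.0), (2.0, 1.0), 90.0) 5 [ 0.53468018 -0.24018564  0.014     ] [ 0.53418939 -0.24039663  0.014     ]
pad [199.66573816 235.72144847] ((199.9000244140625, 235.7000274658203), (22.807889938354492, 19.230182647705078), 26.56505012512207) 359 [0.51401898 0.21638616 0.084     ] [0.51397884 0.21690501 0.084     ]
cap [438.01515152 199.21969697] ((438.00006103515625, 199.00001525878906), (17.8885440826416, 16.994115829467773), 26.56505012512207) 264 [ 0.60826308 -0.3420939   0.011     ] [ 0.60770744 -0.34208532  0.011     ]
side disc [362.09352518 250.88848921] ((362.0, 251.0), (16.0, 20.0), 90.0) 278 [ 0.52357962 -0.24595665  0.014     ]
side pad [248.86734694 165.73469388] ((248.69998168945312, 165.89999389648438), (9.616652488708496, 11.313708305358887), 81.8698959350586) 98 [0.50322904 0.20598545 0.084     ]
handle 69 [0.48626261 0.29160529 0.11341094]
camtop 473 [0.70233644 0.13535647 0.1117944 ]
```

View pics/crop1.png

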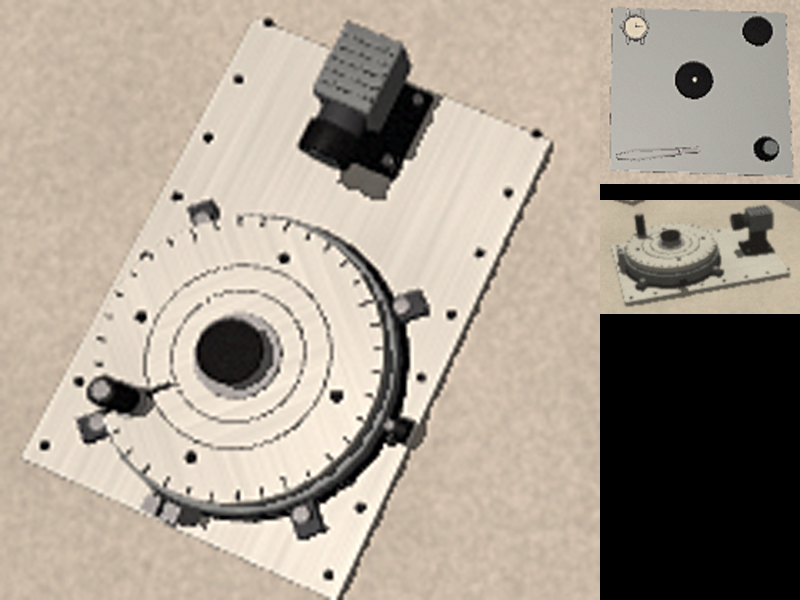

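The crop shows the white-dotted disc at mid-mat. The stage has its handle on the left of the faceplate at about px (163,248), and the index block at the lower left at about px (178,282). One more measurement from depth gives the axis and index direction.

```bash
cat > n.py <<'E'
from h import *
f=grab_frame("top"); P=cloud(f); z=P[...,2]; v,u=np.mgrid[:400,:640]
box=(u>125)&(u<310)&(v>120)&(v<320)
def stat(n,m): print(n,m.sum(),P[m].mean(0).round(4)); return P[m]
A0=np.array([.514,.2165]); r=np.hypot(P[...,0]-A0[0],P[...,1]-A0[1])
stat("padtop",box&(abs(z-.084)<.004)&(r<.035))
m=box&(abs(z-.060)<.0045)&(r<.12)
hull=cv2.convexHull(P[m][:,:2].astype(np.float32)); print("face circle",cv2.minEnclosingCircle(hull),cv2.fitEllipse(hull))
m=box&(abs(z-.012)<.006)
R=cv2.minAreaRect(P[m][:,:2].astype(np.float32)); print("plate",R); b=cv2.boxPoints(R);print(b)
stat("handletop",box&(z>.111)&(u<200)&(u>140))
stat("index?",box&(r>.105)&(r<.122)&(z>.056)&(z<.07)&(v>250))
q=box&(z<.09)&(z>.05)&(r>.104)&(r<.125)&(v>240)
print(np.c_[u[q],v[q],P[q].round(3)][::4])
stat("disc",(abs(u-398)<9)&(abs(v-229)<9))
E
python3 n.py
```

```text
padtop 302 [0.5163 0.2201 0.0834]
face circle ((0.5083352327346802, 0.22441287338733673), 0.10874643921852112) ((0.511440098285675, 0.22333459556102753), (0.19653911888599396, 0.2149040549993515), 59.78274154663086)
plate ((0.5719364285469055, 0.2034994214773178), (0.4393172860145569, 0.39536064863204956), 2.656667947769165)
[[ 0.34335122  0.3907859 ]
 [ 0.36167654 -0.00414984]
 [ 0.8005216   0.01621294]
 [ 0.7821963   0.41114867]]
handletop 100 [0.4404 0.1704 0.4364]
index? 69 [0.4144 0.2657 0.0614]
[[1.74e+02 2.78e+02 4.23e-01 2.75e-01 6.20e-02]
 [1.74e+02 2.79e+02 4.21e-01 2.75e-01 6.20e-02]
 [1.78e+02 2.79e+02 4.21e-01 2.66e-01 6.20e-02]
 [1.76e+02 2.80e+02 4.19e-01 2.71e-01 6.20e-02]
 [1.80e+02 2.80e+02 4.19e-01 2.62e-01 6.10e-02]
 [1.74e+02 2.81e+02 4.17e-01 2.76e-01 6.00e-02]
 [1.78e+02 2.81e+02 4.17e-01 2.66e-01 6.20e-02]
 [1.82e+02 2.81e+02 4.16e-01 2.56e-01 6.50e-02]
 [1.74e+02 2.82e+02 4.15e-01 2.75e-01 6.20e-02]
 [1.78e+02 2.82e+02 4.14e-01 2.65e-01 6.50e-02]
 [1.82e+02 2.82e+02 4.14e-01 2.57e-01 6.30e-02]
 [1.74e+02 2.83e+02 4.12e-01 2.74e-01 6.40e-02]
 [1.78e+02 2.83e+02 4.12e-01 2.66e-01 6.30e-02]
 [1.82e+02 2.83e+02 4.12e-01 2.57e-01 6.20e-02]
 [1.76e+02 2.84e+02 4.10e-01 2.70e-01 6.30e-02]
 [1.80e+02 2.84e+02 4.10e-01 2.61e-01 6.20e-02]
 [1.84e+02 2.84e+02 4.10e-01 2.54e-01 5.80e-02]
 [1.81e+02 2.85e+02 4.08e-01 2.59e-01 6.20e-02]
 [1.81e+02 2.86e+02 4.06e-01 2.59e-01 6.10e-02]]
disc 289 [ 0.5342 -0.2384  0.0171]
```

Request:
send_rows([
  [-1,-0.69,0,0,0,0,1],
  [-1,-0.69,0,0,0,0,1],
  [-1,-0.69,0,0,0,0,1],
  [-1,-0.69,0,0,0,0,1],
  [-1,-0.69,0,0,0,0,1],
  [-1,-0.69,0,0,0,0,1],
  [-1,-0.69,0,0,0,0,1],
  [-1,-0.69,0,0,0,0,1],
  [-1,-0.69,0,0,0,0,1],
  [-1,-0.69,0,0,0,0,1],
], force=30)

```text
clock: 1.08
tcp_pos: [0.342, 0.4297, 0.2504]
ee_rot: [0.466, 3.107, 0.0]
ft_force: [0.7, -0.1, -0.2]
grip_width: 0.0856
gripper_force: 0.0
```

Request:
send_rows([
  [-1,-0.69,0,0,0,0,1],
  [-1,-0.69,0,0,0,0,1],
  [-1,-0.69,0,0,0,0,1],
  [-1,-0.69,0,0,0,0,1],
  [-1,-0.69,0,0,0,0,1],
  [-1,-0.69,0,0,0,0,1],
  [-1,-0.69,0,0,0,0,1],
  [-1,-0.69,0,0,0,0,1],
  [-1,-0.69,0,0,0,0,1],
  [-1,-0.69,0,0,0,0,1],
])

```text
clock: 1.92
tcp_pos: [0.4927, 0.2392, 0.2504]
ee_rot: [0.466, 3.107, 0.0]
ft_force: [-1.2, 0.0, 0.3]
grip_width: 0.0854
gripper_force: 0.0
```

Request:
send_rows([
  [-0.4,-0.97,0,0,0,0,1],
  [-0.4,-0.97,0,0,0,0,1],
  [-0.4,-0.97,0,0,0,0,1],
  [-0.4,-0.97,0,0,0,0,1],
  [-0.4,-0.97,0,0,0,0,1],
  [-0.4,-0.97,0,0,0,0,1],
  [-0.4,-0.97,0,0,0,0,1],
  [-0.4,-0.97,0,0,0,0,1],
  [-0.4,-0.97,0,0,0,0,1],
  [-0.4,-0.97,0,0,0,0,1],
  [-0.4,-0.97,0,0,0,0,1],
])

```text
clock: 2.83
tcp_pos: [0.5136, 0.0094, 0.2504]
ee_rot: [0.466, 3.107, 0.001]
ft_force: [-0.1, 0.3, 0.4]
grip_width: 0.0854
gripper_force: 0.0
```

Request:
send_rows([
  [-0.4,-0.97,0,0,0,0,1],
  [-0.4,-0.97,0,0,0,0,1],
  [-0.4,-0.97,0,0,0,0,1],
  [-0.4,-0.97,0,0,0,0,1],
  [-0.4,-0.97,0,0,0,0,1],
  [-0.4,-0.97,0,0,0,0,1],
  [-0.4,-0.97,0,0,0,0,1],
  [-0.4,-0.97,0,0,0,0,1],
  [-0.4,-0.97,0,0,0,0,1],
  [-0.4,-0.97,0,0,0,0,1],
  [-0.4,-0.97,0,0,0,0,1],
  [-0.4,-0.97,0,0,0,0,1],
])

```text
clock: 3.83
tcp_pos: [0.5371, -0.2412, 0.2503]
ee_rot: [0.466, 3.107, 0.0]
ft_force: [1.1, 0.6, 0.4]
grip_width: 0.0854
gripper_force: 0.0
```

```bash
cat >> h.py <<'E'
def to(x,y,z,p=None):
    s=state(); R=Ro.from_rotvec(s["ee_rot"]).as_matrix()
    print("tcp",s["tcp_pos"].round(4),"toolx",R[:,0].round(3),"toolz",R[:,2].round(3),"clock",round(s["clock"],2),"F",s["ft_force"].round(1),"w",round(s["grip_width"],4),"gf",s["gripper_force"])
    d=R.T@(np.array([x,y,z])-s["tcp_pos"]); print("delta/20mm",(d/.02).round(3))
E
python3 - <<'E'
from h import *
to(.534,-.2402,.10)
# axis refinement: dark ring/tick points on face plane
f=grab_frame("top"); gr=cv2.cvtColor(f["img"],cv2.COLOR_BGR2GRAY)
print("stage occl?",gr[236,230])
bh=cv2.morphologyEx(gr,cv2.MORPH_BLACKHAT,np.ones((5,5)))
v,u=np.where(bh>25); X=np.array([ray(f,a,b,.060)[:2] for a,b in zip(u,v) if 130<a<300 and 150<b<310])
from scipy.optimize import least_squares
for r0 in (.036,.052):
  c=np.array([.516,.2195]); 
  for w in (.006,.004,.003,.003):
    d=np.hypot(*(X-c).T); Y=X[abs(d-r0)<w]
    s=least_squares(lambda p:np.hypot(*(Y-p[:2]).T)-p[2],[*c,r0],loss="soft_l1",f_scale=.001); c=s.x[:2]; r0=s.x[2]
  print(r0,c,len(Y))
d=np.hypot(*(X-c).T); print(np.histogram(d,bins=np.arange(.02,.115,.004)))
E
```

```text
tcp [ 0.5371 -0.2412  0.2503] toolx [-0.956  0.293 -0.   ] toolz [ 0.  0. -1.] clock 3.83 F [1.1 0.6 0.4] w 0.0854 gf 0.0
delta/20mm [1.660e-01 2.000e-03 7.515e+00]
stage occl? 205
0.036 [0.516  0.2195] 0
0.0454093250081081 [0.51680438 0.22074864] 141
(array([  4,   2,  27,   0,   0,   1, 139,   4,   4,   4, 147,  51,  15,
        28,  15,   8,   8,  18,  98, 126, 281, 161, 223]), array([0.02 , 0.024, 0.028, 0.032, 0.036, 0.04 , 0.044, 0.048, 0.052,
       0.056, 0.06 , 0.064, 0.068, 0.072, 0.076, 0.08 , 0.084, 0.088,
       0.092, 0.096, 0.1  , 0.104, 0.108, 0.112]))
```

Request:
send_rows([
  [0.16,0,1,0,0,0,1],
  [0,0,1,0,0,0,1],
  [0,0,1,0,0,0,1],
  [0,0,1,0,0,0,1],
  [0,0,1,0,0,0,1],
  [0,0,1,0,0,0,1],
  [0,0,1,0,0,0,1],
  [0,0,1,0,0,0,1],
  [0,0,1,0,0,0,1],
  [0,0,0,0,0,0,1],
])

```text
clock: 4.72
tcp_pos: [0.5314, -0.2378, 0.0664]
ee_rot: [-0.464, -3.1, -0.002]
ft_force: [0.2, 0.1, -0.6]
grip_width: 0.0854
gripper_force: 0.0
```

Request:
send_rows([
  [0,0,0.7,0,0,0,1],
  [0,0,0.7,0,0,0,1],
  [0,0,0.5,0,0,0,1],
  [0,0,0.4,0,0,0,1],
  [0,0,0.2,0,0,0,1],
  [0,0,0,0,0,0,1],
])

```text
clock: 5.22
tcp_pos: [0.5335, -0.2392, 0.0193]
ee_rot: [-0.466, -3.105, -0.0]
ft_force: [0.4, 0.2, 0.2]
grip_width: 0.0852
gripper_force: 0.0
```

Run:
```python
from h import *
to(.534,-.2402,.020)
f=grab_frame("side");cv2.imwrite("pics/s2.png",cv2.resize(f["img"][180:300,280:440],(800,600),interpolation=2))
```

```text
tcp [ 0.5335 -0.2392  0.0193] toolx [-0.956  0.293  0.002] toolz [-0.002  0.    -1.   ] clock 5.22 F [0.4 0.2 0.2] w 0.0852 gf 0.0
delta/20mm [-0.038 -0.039 -0.033]
```

View pics/s2.png

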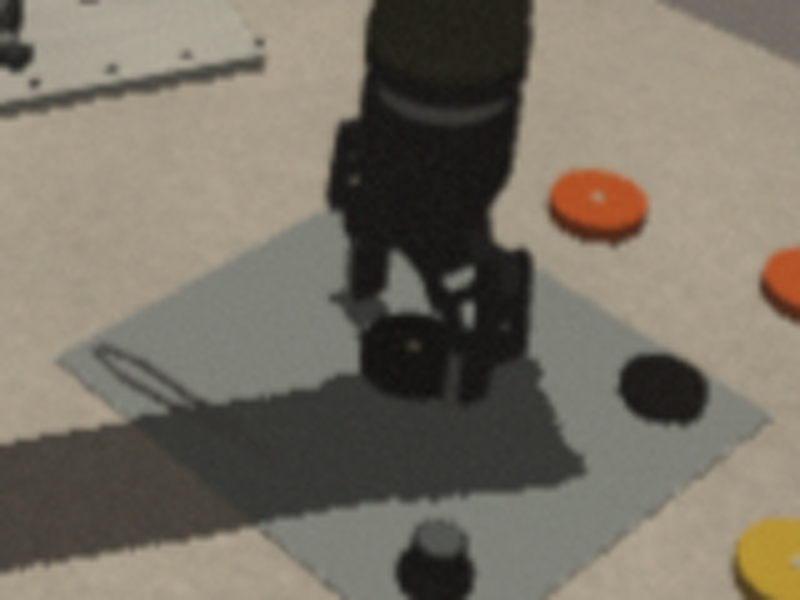

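The disc sits between the open fingers, with its dot at crop (412,345). Closing now.

Request:
send_rows([
  [0,0,0,0,0,0,0.55],
  [0,0,0,0,0,0,0.4],
  [0,0,0,0,0,0,0.4],
  [0,0,0,0,0,0,0.4],
  [0,0,0,0,0,0,0.4],
  [0,0,0,0,0,0,0.4],
], force=30)

```text
clock: 5.77
tcp_pos: [0.5348, -0.2397, 0.0213]
ee_rot: [0.466, 3.105, 0.0]
ft_force: [-0.5, 1.1, 6.4]
grip_width: 0.0542
gripper_force: 31.4
```

Request:
send_rows([
  [0,0,0,0,0,0,0.4],
  [0,0,-0.3,0,0,0,0.4],
  [0,0,-0.6,0,0,0,0.4],
  [0,0,-1,0,0,0,0.4],
  [0,0,-1,0,0,0,0.4],
  [0,0,-1,0,0,0,0.4],
  [0,0,-1,0,0,0,0.4],
  [0,0,-1,0,0,0,0.4],
  [0,0,-1,0,0,0,0.4],
  [0,0,-0.5,0,0,0,0.4],
  [0,0,0,0,0,0,0.4],
])

```text
clock: 6.68
tcp_pos: [0.5355, -0.2402, 0.1713]
ee_rot: [0.465, 3.102, -0.0]
ft_force: [-0.1, 0.3, -0.6]
grip_width: 0.0545
gripper_force: 32.0
```

```bash
cat > pv.py <<'E'
from h import *
import sys
n,u0,u1,v0,v1,o=sys.argv[1],*map(int,sys.argv[2:6]),sys.argv[6]
f=grab_frame(n);cv2.imwrite("pics/"+o,cv2.convertScaleAbs(cv2.resize(f["img"][v0:v1,u0:u1],(800,600),interpolation=2),alpha=1.5))
E
python3 pv.py side 280 440 140 260 s3.png; python3 -c "
from h import *
to(.516,.220,.20)"
```

```text
tcp [ 0.5346 -0.2396  0.1695] toolx [-0.956  0.293 -0.002] toolz [ 0.002 -0.    -1.   ] clock 6.73 F [-0.2  0.1 -1. ] w 0.0544 gf 32.02322959899902
delta/20mm [ 7.63  21.698 -1.535]
```

View pics/s3.png

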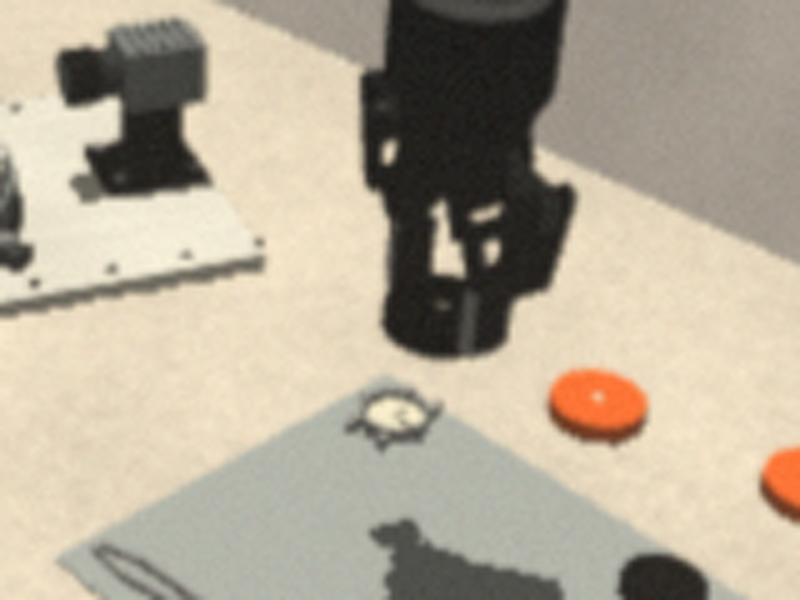

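Disc held level in the fingers (bottom edge about crop y 350). The mat things are untouched. Carrying it to the stage.

Request:
send_rows([
  [0.2,0.5,-0.1,0,0,0,0.4],
  [0.35,0.98,-0.1,0,0,0,0.4],
  [0.35,0.98,-0.1,0,0,0,0.4],
  [0.35,0.98,-0.1,0,0,0,0.4],
  [0.35,0.98,-0.1,0,0,0,0.4],
  [0.35,0.98,-0.1,0,0,0,0.4],
  [0.35,0.98,-0.1,0,0,0,0.4],
  [0.35,0.98,-0.1,0,0,0,0.4],
  [0.35,0.98,-0.1,0,0,0,0.4],
  [0.35,0.98,-0.1,0,0,0,0.4],
  [0.35,0.98,0,0,0,0,0.4],
  [0.35,0.98,0,0,0,0,0.4],
])

```text
clock: 7.73
tcp_pos: [0.5214, 0.0019, 0.1869]
ee_rot: [-0.465, -3.104, 0.001]
ft_force: [0.5, -0.3, -2.2]
grip_width: 0.0542
gripper_force: 32.0
```

Request:
send_rows([
  [0.35,0.98,0,0,0,0,0.4],
  [0.35,0.98,0,0,0,0,0.4],
  [0.35,0.98,0,0,0,0,0.4],
  [0.35,0.98,0,0,0,0,0.4],
  [0.35,0.98,0,0,0,0,0.4],
  [0.35,0.98,0,0,0,0,0.4],
  [0.35,0.98,0,0,0,0,0.4],
  [0.35,0.98,0,0,0,0,0.4],
  [0.35,0.98,0,0,0,0,0.4],
  [0.2,0.6,0,0,0,0,0.4],
  [0,0,0,0,0,0,0.4],
  [0,0,0,0,0,0,0.4],
])

```text
clock: 8.73
tcp_pos: [0.5133, 0.1997, 0.1873]
ee_rot: [-0.463, -3.106, 0.003]
ft_force: [-0.2, -0.7, -1.0]
grip_width: 0.0541
gripper_force: 32.0
```

```bash
python3 -c "
from h import *
to(.517,.2207,.112)"
```

```text
tcp [0.5133 0.1997 0.1873] toolx [-0.956  0.292  0.001] toolz [-0.002 -0.002 -1.   ] clock 8.73 F [-0.2 -0.7 -1. ] w 0.0541 gf 32.03105807304382
delta/20mm [0.125 1.065 3.765]
```

Request:
send_rows([
  [0.06,0.53,0,0,0,0,0.4],
  [0.06,0.53,0,0,0,0,0.4],
  [0,0,0.6,0,0,0,0.4],
  [0,0,0.8,0,0,0,0.4],
  [0,0,0.8,0,0,0,0.4],
  [0,0,0.8,0,0,0,0.4],
  [0,0,0.5,0,0,0,0.4],
  [0,0,0.25,0,0,0,0.4],
  [0,0,0,0,0,0,0.4],
  [0,0,0,0,0,0,0.4],
])

```text
clock: 9.57
tcp_pos: [0.5183, 0.2207, 0.1135]
ee_rot: [0.466, 3.106, 0.0]
ft_force: [0.7, -0.1, -1.1]
grip_width: 0.0543
gripper_force: 32.0
```

```bash
python3 pv.py side 170 330 90 210 s4.png; python3 -c "
from h import *
to(.517,.2207,.103)"
```

```text
tcp [0.5186 0.2209 0.114 ] toolx [-0.956  0.294 -0.001] toolz [ 0.001  0.001 -1.   ] clock 9.62 F [ 0.4 -0.6 -1.7] w 0.0541 gf 32.038777470588684
delta/20mm [ 0.075 -0.035  0.552]
```

View pics/s4.png

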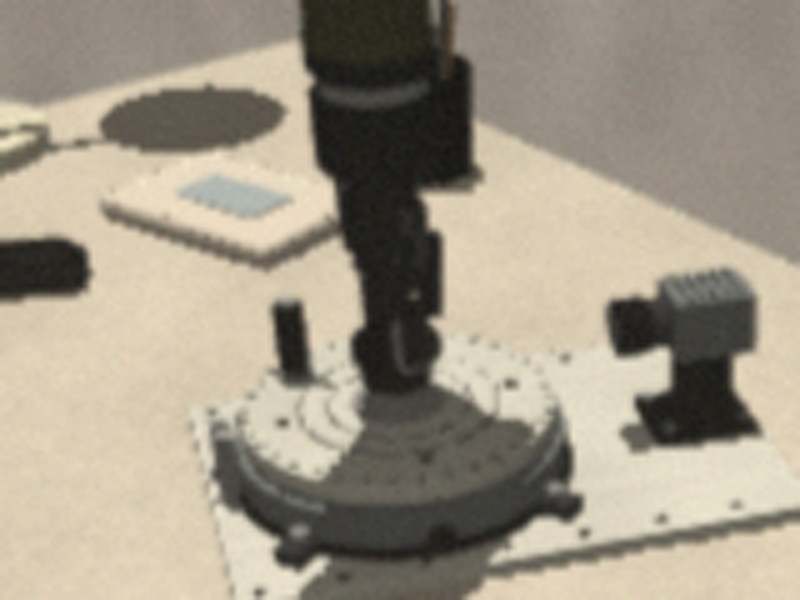

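The disc hangs just above the pad (crop about (395,360)). Lowering gently.

Request:
send_rows([
  [0.05,0,0.15,0,0,0,0.4],
  [0,0,0.15,0,0,0,0.4],
  [0,0,0.1,0,0,0,0.4],
  [0,0,0.06,0,0,0,0.4],
  [0,0,0.04,0,0,0,0.4],
  [0,0,0,0,0,0,0.4],
  [0,0,0,0,0,0,0.4],
])

```text
clock: 10.2
tcp_pos: [0.5171, 0.2211, 0.1034]
ee_rot: [0.466, 3.107, 0.0]
ft_force: [-0.8, 0.0, -0.2]
grip_width: 0.0544
gripper_force: 32.1
```

Request:
send_rows([
  [0,0,0.03,0,0,0,0.4],
  [0,0,0.03,0,0,0,0.4],
  [0,0,0,0,0,0,0.4],
  [0,0,0,0,0,0,0.4],
])

```text
clock: 10.53
tcp_pos: [0.5172, 0.2211, 0.1033]
ee_rot: [0.466, 3.107, 0.001]
ft_force: [-2.2, -1.2, 6.6]
grip_width: 0.0548
gripper_force: 32.7
```

Contact reached (+6.6 N). Opening slowly, then lifting clear.

Request:
send_rows([
  [0,0,0,0,0,0,0.66],
  [0,0,0,0,0,0,0.7],
  [0,0,0,0,0,0,0.8],
  [0,0,0,0,0,0,0.9],
  [0,0,0,0,0,0,0.9],
  [0,0,-0.3,0,0,0,0.9],
  [0,0,-0.8,0,0,0,0.9],
  [0,0,-1,0,0,0,0.9],
  [0,0,-1,0,0,0,0.9],
  [0,0,-1,0,0,0,0.9],
  [0,0,-0.6,0,0,0,0.9],
  [0,0,0,0,0,0,0.9],
])

```text
clock: 11.53
tcp_pos: [0.5188, 0.2217, 0.1995]
ee_rot: [0.466, 3.102, 0.006]
ft_force: [-0.3, -0.3, 1.0]
grip_width: 0.077
gripper_force: 0.0
```

Request:
send_rows([
  [-0.4,0.95,0,0,0,0,0.9],
  [0,1,0,0,0,0,0.9],
  [0,1,0,0,0,0,0.9],
  [0,1,0,0,0,0,0.9],
  [0,1,0,0,0,0,0.8],
  [0,1,0,0,0,0,0.6],
  [0,1,0,0,0,0,0.6],
  [0,1,0,0,0,0,0.6],
  [0,1,0,0,0,0,0.6],
  [0,0,0,0,0,0,0.6],
])

```text
clock: 12.37
tcp_pos: [0.5758, 0.3945, 0.1937]
ee_rot: [-0.458, -3.106, -0.001]
ft_force: [-1.4, 0.5, -0.4]
grip_width: 0.051
gripper_force: 0.0
```

```bash
cat > q.py <<'E'
from h import *
from scipy.optimize import least_squares
f=grab_frame("top"); gr=cv2.cvtColor(f["img"],cv2.COLOR_BGR2GRAY)
bh=cv2.morphologyEx(gr,cv2.MORPH_BLACKHAT,np.ones((5,5)))
v,u=np.where(bh>25); k=(u>130)&(u<300)&(v>150)&(v<310); u=u[k];v=v[k];w0=bh[v,u].astype(float)
X=np.array([ray(f,a,b,.060)[:2] for a,b in zip(u,v)])
c=np.array([.5168,.2207])
for r0 in (.0454,.062):
  for w in (.004,.003,.002,.002):
    d=np.hypot(*(X-c).T); k=abs(d-r0)<w; Y=X[k]
    s=least_squares(lambda p:(np.hypot(*(Y-p[:2]).T)-p[2])*w0[k]/50,[*c,r0],loss="soft_l1",f_scale=.001); c=s.x[:2]; r0=s.x[2]
  print("ring",r0.round(4),c.round(4),len(Y))
p=pix(f,[c[0],c[1],.096]); print("expect dot px",p)
x,y=int(p[0]),int(p[1]); W=gr[y-6:y+8,x-6:x+8].astype(float); m=np.clip(W-75,0,None); 
n,l=cv2.connectedComponents((m>0).astype(np.uint8)); ctr=[i for i in range(1,n)]
for i in ctr:
    a=m*(l==i); yy,xx=np.mgrid[y-6:y+8,x-6:x+8]; cu=(a*xx).sum()/a.sum();cv=(a*yy).sum()/a.sum(); print("dot",cu,cv,(l==i).sum(),ray(f,cu,cv,.096).round(4))
M=cv2.inRange(gr,0,60); 
n,l,st,ce=cv2.connectedComponentsWithStats(M); i=l[y+4,x]; print("disc blob",st[i],ce[i],ray(f,*ce[i],.096 if st[i,4]>450 else .084))
P=cloud(f);z=P[...,2];r=np.hypot(P[...,0]-c[0],P[...,1]-c[1])
m=(abs(z-.096)<.004)&(r<.04);print("depth disc",P[m].mean(0).round(4),m.sum())
m=(z>.109)&(z<.12)&(r>.06)&(r<.1);m[:,220:]=0;print("handle top",m.sum(),P[m].mean(0).round(4),r[m].mean())
cv2.imwrite("pics/q.png",cv2.convertScaleAbs(cv2.resize(f["img"][175:295,130:290],(800,600),interpolation=2),alpha=1.4))
E
python3 q.py; python3 -c "
from h import *
to(.486,.2916,.2)"
```

```text
ring 0.0454 [0.5167 0.2206] 112
ring 0.0635 [0.5167 0.2206] 168
expect dot px (np.float64(196.54297445432542), np.float64(233.650994632024))
dot 196.39721254355402 233.29094076655053 10 [0.5175 0.221  0.096 ]
disc blob [156 219  59  46 914] [190.30415755 238.85448578] [0.50533107 0.23368443 0.096     ]
depth disc [0.5169 0.2205 0.0954] 494
handle top 69 [0.4863 0.2914 0.1135] 0.07714582251239084
tcp [0.5759 0.3921 0.1938] toolx [-0.957  0.29   0.002] toolz [-0.002 -0.001 -1.   ] clock 12.42 F [-0.6 -0.4 -0. ] w 0.0515 gf 0.0
delta/20mm [ 2.846 -6.113 -0.295]
```

View pics/q.png

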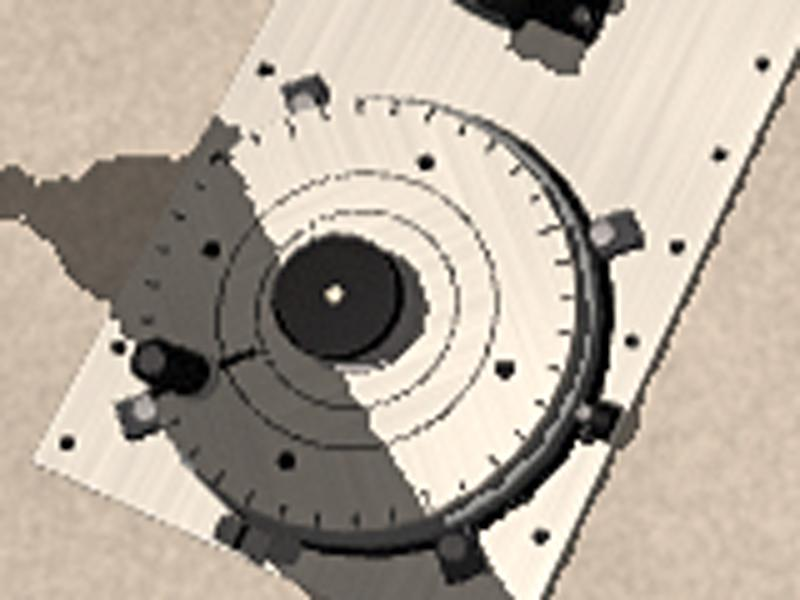

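The disc lies on the pad: dot at crop (335,295), within 1 mm of the ring centre. The handle is at about crop (155,360), with the zero line running in from it at (235,357), and the index block is at about (240,535). Now the index direction.

```bash
cat > idx.py <<'E'
from h import *
f=grab_frame("top"); gr=cv2.cvtColor(f["img"],cv2.COLOR_BGR2GRAY)
c=np.array([.5167,.2206])
K=[ray(f,*p,.012)[:2] for p in((136.6,267.4),(205,135.4),(295.6,172.9),(232,310))]
for a,b in((0,1),(3,2)): d=K[b]-K[a];print("edge ang",np.degrees(np.arctan2(d[1],d[0])),np.linalg.norm(d))
d=K[0]-K[3];print("short ang-90",np.degrees(np.arctan2(d[1],d[0]))-90,np.linalg.norm(d))
# bores: refine long edges by Hough on edges
e=cv2.Canny(gr,60,150); L=cv2.HoughLinesP(e[:, :310],1,np.pi/720,25,minLineLength=35,maxLineGap=6)
for l in L[:,0]:
    A=ray(f,l[0],l[1],.012)[:2];B=ray(f,l[2],l[3],.012)[:2]; dd=B-A
    if np.linalg.norm(dd)>.09: print(l,np.degrees(np.arctan2(dd[1],dd[0])).round(1)%180,np.linalg.norm(dd).round(3))
h=np.array([.4863,.2914])-c; print("handle ang",np.degrees(np.arctan2(h[1],h[0])))
cv2.imwrite("pics/i.png",cv2.convertScaleAbs(cv2.resize(f["img"][260:305,150:210],(800,600),interpolation=2),alpha=1.6))
for a in (150,153,156,159):
    q=c+.112*np.array([np.cos(np.radians(a)),np.sin(np.radians(a))]); u,v=pix(f,[*q,.062]); print(a,(u-150)*800/60,(v-260)*600/45)
E
python3 idx.py
```

```text
edge ang -23.705397351132873 0.3613996028946174
edge ang -24.16211547510526 0.35995757001449624
short ang-90 -23.884278149070596 0.2492761055582893
[ 0 84 52 84] 89.1 0.136
[  0  77 115  76] 89.7 0.302
[207  53 247  53] 89.1 0.107
[113  82 258  81] 89.6 0.381
[ 0 56 62 56] 89.1 0.165
[ 35 257  68 378] 22.400000000000006 0.292
[256 256 295 172] 155.8 0.227
[ 14 125  82 165] 59.3 0.217
[135  54 206  54] 89.1 0.19
[ 48  83 121  83] 89.1 0.191
[181  75 271  74] 89.8 0.237
[ 15 185  65 204] 68.8 0.139
[238 298 296 173] 155.8 0.33
[188 287 229 357] 32.900000000000006 0.186
[220 274 266 345] 34.5 0.195
[163 261 194 217] 147.3 0.125
[ 63  55 134  55] 89.1 0.189
[ 23 214  98 195] 104.3 0.183
[169 204 206 136] 155.1 0.195
[201 257 218 213] 161.3 0.112
[  3  91  41 112] 60.3 0.124
[153 255 221 200] 130.3 0.205
[ 76 198 116 207] 76.4 0.103
[ 19 114  58 135] 61.099999999999994 0.123
[225 151 261 161] 72.9 0.095
[256 254 278 206] 156.2 0.127
[ 15 183  30 240] 22.0 0.154
[207 136 294 172] 65.8 0.242
[243 267 250 218] 173.3 0.118
[198 306 220 343] 33.30000000000001 0.098
[137 267 189 291] 65.5 0.138
[  6  91  41 111] 59.599999999999994 0.115
[ 35 260  67 378] 22.400000000000006 0.284
handle ang 113.23764693535145
150 311.49569405355504 262.5515133094056
153 341.36382667207727 279.08874127157867
156 372.2133806583182 293.9676723690991
159 403.9550484497859 307.1413321223016
```

View pics/i.png

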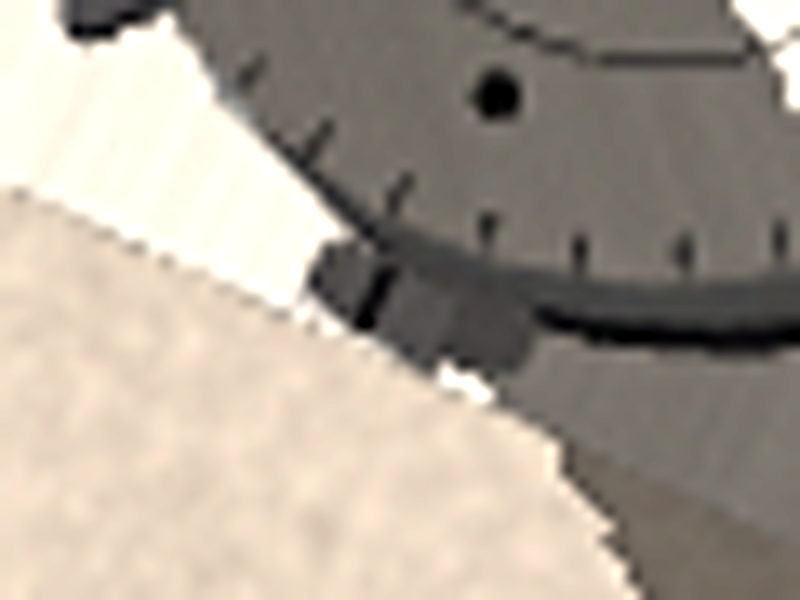

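The index line is at crop (375,297), a bearing of 156.1° from the axis. The handle bearing is 113.2°, so it has to turn 42.9° + 360°. Going over the handle.

Request:
send_rows([
  [0.4,-0.87,0,0,0,0,0.6],
  [0.4,-0.87,0,0,0,0,0.6],
  [0.4,-0.87,0,0,0,0,0.6],
  [0.4,-0.87,0,0,0,0,0.6],
  [0.4,-0.87,0,0,0,0,0.6],
  [0.4,-0.87,0,0,0,0,0.6],
  [0.4,-0.87,0,0,0,0,0.6],
  [0,0,0,0,0,0,0.6],
  [0,0,0,0,0,0,0.6],
])

```text
clock: 13.22
tcp_pos: [0.4877, 0.2879, 0.1962]
ee_rot: [-0.47, -3.106, -0.0]
ft_force: [0.2, -0.0, -0.5]
grip_width: 0.0516
gripper_force: 0.0
```

```bash
python3 -c "
from h import *
to(.486,.2923,.095)"
```

```text
tcp [0.4877 0.2879 0.1962] toolx [-0.955  0.296  0.   ] toolz [-0.  0. -1.] clock 13.22 F [ 0.2 -0.  -0.5] w 0.0516 gf 0.0
delta/20mm [0.143 0.185 5.058]
```

Request:
send_rows([
  [0.14,0.18,0,0,0,0,0.6],
  [0,0,0.7,0,0,0,0.6],
  [0,0,0.9,0,0,0,0.6],
  [0,0,0.9,0,0,0,0.6],
  [0,0,0.9,0,0,0,0.6],
  [0,0,0.9,0,0,0,0.6],
  [0,0,0.5,0,0,0,0.6],
  [0,0,0.25,0,0,0,0.6],
  [0,0,0,0,0,0,0.6],
  [0,0,0,0,0,0,0.6],
])

```text
clock: 14.05
tcp_pos: [0.4868, 0.2945, 0.0956]
ee_rot: [0.466, 3.106, 0.001]
ft_force: [-1.2, 0.1, 0.6]
grip_width: 0.0513
gripper_force: 0.0
```

```bash
python3 pv.py side 190 290 100 175 s5.png; python3 -c "
from h import *
to(.486,.2923,.095)"
```

```text
tcp [0.4871 0.2946 0.0961] toolx [-0.956  0.293 -0.001] toolz [ 0.001  0.001 -1.   ] clock 14.1 F [0.8 0.3 0.3] w 0.0511 gf 0.0
delta/20mm [ 0.017 -0.127  0.054]
```

View pics/s5.png

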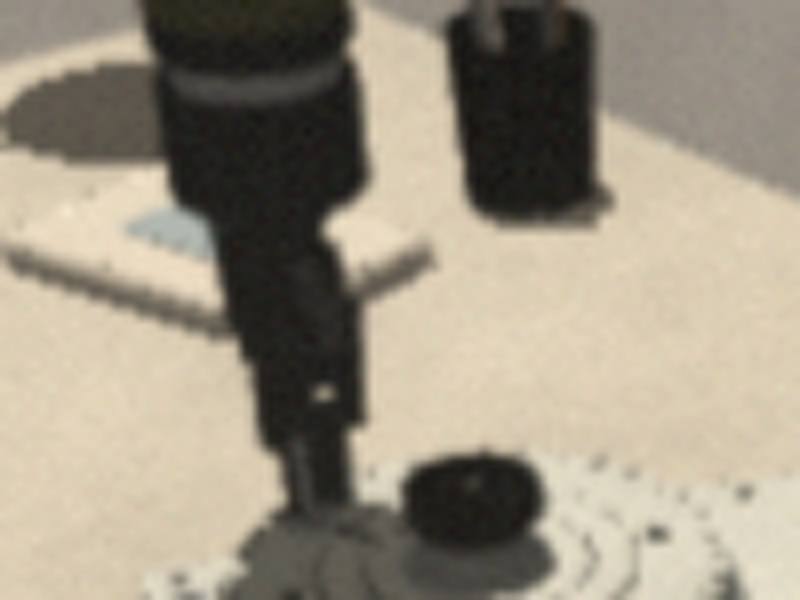

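Fingers straddle the handle at crop (320,480), and the disc is untouched. Closing on the handle.

Request:
send_rows([
  [0,-0.12,0,0,0,0,0.4],
  [0,0,0,0,0,0,0.25],
  [0,0,0,0,0,0,0.1],
  [0,0,0,0,0,0,0.1],
  [0,0,0,0,0,0,0.1],
  [0,0,0,0,0,0,0.1],
], force=40)

```text
clock: 14.6
tcp_pos: [0.4862, 0.2925, 0.0963]
ee_rot: [0.466, 3.106, 0.003]
ft_force: [0.0, 0.5, 6.0]
grip_width: 0.0189
gripper_force: 39.4
```

```bash
cat > arc.py <<'E'
from h import *
import sys
a=float(sys.argv[1]); n=int(sys.argv[2]); st=float(sys.argv[3])
c=np.array([.5167,.2206]); to(c[0],c[1],.095)
s=state(); d=s["tcp_pos"][:2]-c; print("now ang",np.degrees(np.arctan2(d[1],d[0]))%360,"r",np.hypot(*d))
R=Ro.from_rotvec([.466,3.107,0]).as_matrix()
p=s["tcp_pos"].copy() if a<0 else np.array([*(c+.078*np.array([np.cos(np.radians(a)),np.sin(np.radians(a))])),0])
if a<0:a=np.degrees(np.arctan2(d[1],d[0]))
p[2]=0
for i in range(1,n+1):
    q=np.radians(a+st*i); t=np.array([*(c+.078*np.array([np.cos(q),np.sin(q)])),0]); k=R.T@(t-p)/.02; p=t
    print(f"[{k[0]:.2f}, {k[1]:.2f}, 0, 0, 0, 0, 0.1],",end=" \n" if i%6==0 else " ")
E
python3 arc.py -1 12 8
```

```text
tcp [0.4862 0.2925 0.0963] toolx [-0.956  0.293 -0.001] toolz [ 0.002  0.002 -1.   ] clock 14.6 F [0.  0.5 6. ] w 0.0189 gf 39.39009368419647
delta/20mm [-2.511 -2.99   0.061]
now ang 112.97601917563307 r 0.07808240042349474
[0.39, -0.38, 0, 0, 0, 0, 0.1], [0.33, -0.43, 0, 0, 0, 0, 0.1], [0.27, -0.47, 0, 0, 0, 0, 0.1], [0.20, -0.50, 0, 0, 0, 0, 0.1], [0.13, -0.53, 0, 0, 0, 0, 0.1], [0.06, -0.54, 0, 0, 0, 0, 0.1], 
[-0.02, -0.54, 0, 0, 0, 0, 0.1], [-0.09, -0.54, 0, 0, 0, 0, 0.1], [-0.17, -0.52, 0, 0, 0, 0, 0.1], [-0.24, -0.49, 0, 0, 0, 0, 0.1], [-0.30, -0.45, 0, 0, 0, 0, 0.1], [-0.36, -0.40, 0, 0, 0, 0, 0.1],
```

Request:
send_rows([
  [0.39,-0.38,0,0,0,0,0.1],
  [0.33,-0.43,0,0,0,0,0.1],
  [0.27,-0.47,0,0,0,0,0.1],
  [0.2,-0.5,0,0,0,0,0.1],
  [0.13,-0.53,0,0,0,0,0.1],
  [0.06,-0.54,0,0,0,0,0.1],
])

```text
clock: 15.1
tcp_pos: [0.4429, 0.2461, 0.0963]
ee_rot: [0.464, 3.105, 0.004]
ft_force: [0.6, 0.9, 6.2]
grip_width: 0.0188
gripper_force: 41.1
```

```bash
python3 arc.py 161 12 8
```

```text
tcp [0.4429 0.2461 0.0963] toolx [-0.956  0.293 -0.001] toolz [ 0.002  0.002 -1.   ] clock 15.1 F [0.6 0.9 6.2] w 0.0188 gf 41.128270626068115
delta/20mm [-3.901 -0.141  0.069]
now ang 160.91718649488865 r 0.0780807658148518
[-0.02, -0.54, 0, 0, 0, 0, 0.1], [-0.10, -0.54, 0, 0, 0, 0, 0.1], [-0.17, -0.52, 0, 0, 0, 0, 0.1], [-0.24, -0.49, 0, 0, 0, 0, 0.1], [-0.30, -0.45, 0, 0, 0, 0, 0.1], [-0.36, -0.40, 0, 0, 0, 0, 0.1], 
[-0.42, -0.35, 0, 0, 0, 0, 0.1], [-0.46, -0.29, 0, 0, 0, 0, 0.1], [-0.50, -0.22, 0, 0, 0, 0, 0.1], [-0.52, -0.15, 0, 0, 0, 0, 0.1], [-0.54, -0.08, 0, 0, 0, 0, 0.1], [-0.54, 0.00, 0, 0, 0, 0, 0.1],
```

Request:
send_rows([
  [-0.02,-0.54,0,0,0,0,0.1],
  [-0.1,-0.54,0,0,0,0,0.1],
  [-0.17,-0.52,0,0,0,0,0.1],
  [-0.24,-0.49,0,0,0,0,0.1],
  [-0.3,-0.45,0,0,0,0,0.1],
  [-0.36,-0.4,0,0,0,0,0.1],
  [-0.42,-0.35,0,0,0,0,0.1],
  [-0.46,-0.29,0,0,0,0,0.1],
  [-0.5,-0.22,0,0,0,0,0.1],
  [-0.52,-0.15,0,0,0,0,0.1],
  [-0.54,-0.08,0,0,0,0,0.1],
  [-0.54,0,0,0,0,0,0.1],
])

```text
clock: 16.1
tcp_pos: [0.4993, 0.1446, 0.0962]
ee_rot: [0.466, 3.106, 0.004]
ft_force: [-0.8, 2.7, 7.6]
grip_width: 0.0189
gripper_force: 41.3
```

```bash
python3 arc.py 257 30 8
```

```text
tcp [0.4993 0.1446 0.0962] toolx [-0.956  0.293 -0.   ] toolz [ 0.001  0.002 -1.   ] clock 16.1 F [-0.8  2.7  7.6] w 0.0189 gf 41.25399112701416
delta/20mm [0.285 3.889 0.072]
now ang 257.1255960888534 r 0.07800071707331026
[-0.54, 0.08, 0, 0, 0, 0, 0.1], [-0.52, 0.15, 0, 0, 0, 0, 0.1], [-0.50, 0.22, 0, 0, 0, 0, 0.1], [-0.46, 0.29, 0, 0, 0, 0, 0.1], [-0.42, 0.35, 0, 0, 0, 0, 0.1], [-0.36, 0.40, 0, 0, 0, 0, 0.1], 
[-0.30, 0.45, 0, 0, 0, 0, 0.1], [-0.24, 0.49, 0, 0, 0, 0, 0.1], [-0.17, 0.52, 0, 0, 0, 0, 0.1], [-0.09, 0.54, 0, 0, 0, 0, 0.1], [-0.02, 0.54, 0, 0, 0, 0, 0.1], [0.06, 0.54, 0, 0, 0, 0, 0.1], 
[0.13, 0.53, 0, 0, 0, 0, 0.1], [0.20, 0.50, 0, 0, 0, 0, 0.1], [0.27, 0.47, 0, 0, 0, 0, 0.1], [0.34, 0.43, 0, 0, 0, 0, 0.1], [0.39, 0.38, 0, 0, 0, 0, 0.1], [0.44, 0.32, 0, 0, 0, 0, 0.1], 
[0.48, 0.25, 0, 0, 0, 0, 0.1], [0.51, 0.19, 0, 0, 0, 0, 0.1], [0.53, 0.11, 0, 0, 0, 0, 0.1], [0.54, 0.04, 0, 0, 0, 0, 0.1], [0.54, -0.04, 0, 0, 0, 0, 0.1], [0.53, -0.11, 0, 0, 0, 0, 0.1], 
[0.51, -0.19, 0, 0, 0, 0, 0.1], [0.48, -0.26, 0, 0, 0, 0, 0.1], [0.44, -0.32, 0, 0, 0, 0, 0.1], [0.39, -0.38, 0, 0, 0, 0, 0.1], [0.33, -0.43, 0, 0, 0, 0, 0.1], [0.27, -0.47, 0, 0, 0, 0, 0.1],
```

Request:
send_rows([
  [-0.54,0.08,0,0,0,0,0.1],
  [-0.52,0.15,0,0,0,0,0.1],
  [-0.5,0.22,0,0,0,0,0.1],
  [-0.46,0.29,0,0,0,0,0.1],
  [-0.42,0.35,0,0,0,0,0.1],
  [-0.36,0.4,0,0,0,0,0.1],
  [-0.3,0.45,0,0,0,0,0.1],
  [-0.24,0.49,0,0,0,0,0.1],
  [-0.17,0.52,0,0,0,0,0.1],
  [-0.09,0.54,0,0,0,0,0.1],
  [-0.02,0.54,0,0,0,0,0.1],
  [0.06,0.54,0,0,0,0,0.1],
])

```text
clock: 17.1
tcp_pos: [0.594, 0.2097, 0.0963]
ee_rot: [0.467, 3.106, -0.001]
ft_force: [-2.7, -2.3, 8.9]
grip_width: 0.0188
gripper_force: 41.5
```

Request:
send_rows([
  [0.13,0.53,0,0,0,0,0.1],
  [0.2,0.5,0,0,0,0,0.1],
  [0.27,0.47,0,0,0,0,0.1],
  [0.34,0.43,0,0,0,0,0.1],
  [0.39,0.38,0,0,0,0,0.1],
  [0.44,0.32,0,0,0,0,0.1],
  [0.48,0.25,0,0,0,0,0.1],
  [0.51,0.19,0,0,0,0,0.1],
  [0.53,0.11,0,0,0,0,0.1],
  [0.54,0.04,0,0,0,0,0.1],
  [0.54,-0.04,0,0,0,0,0.1],
  [0.53,-0.11,0,0,0,0,0.1],
])

```text
clock: 18.1
tcp_pos: [0.5183, 0.2987, 0.0963]
ee_rot: [0.465, 3.104, 0.003]
ft_force: [1.8, 0.4, 6.5]
grip_width: 0.0192
gripper_force: 41.3
```

```bash
python3 arc.py -1 9 6.78
```

```text
tcp [0.5183 0.2987 0.0963] toolx [-0.956  0.293 -0.002] toolz [ 0.003  0.002 -1.   ] clock 18.1 F [1.8 0.4 6.5] w 0.0192 gf 41.2517648935318
delta/20mm [-1.067 -3.755  0.058]
now ang 88.82951961809268 r 0.07807802515988538
[0.43, -0.16, 0, 0, 0, 0, 0.1], [0.41, -0.20, 0, 0, 0, 0, 0.1], [0.39, -0.25, 0, 0, 0, 0, 0.1], [0.36, -0.29, 0, 0, 0, 0, 0.1], [0.32, -0.33, 0, 0, 0, 0, 0.1], [0.28, -0.37, 0, 0, 0, 0, 0.1], 
[0.23, -0.40, 0, 0, 0, 0, 0.1], [0.18, -0.42, 0, 0, 0, 0, 0.1], [0.13, -0.44, 0, 0, 0, 0, 0.1],
```

Request:
send_rows([
  [0.43,-0.16,0,0,0,0,0.1],
  [0.41,-0.2,0,0,0,0,0.1],
  [0.39,-0.25,0,0,0,0,0.1],
  [0.36,-0.29,0,0,0,0,0.1],
  [0.32,-0.33,0,0,0,0,0.1],
  [0.28,-0.37,0,0,0,0,0.1],
  [0.23,-0.4,0,0,0,0,0.1],
  [0.14,-0.32,0,0,0,0,0.1],
  [0.05,-0.16,0,0,0,0,0.1],
  [0,0,0,0,0,0,0.1],
  [0,0,0,0,0,0,0.1],
])

```text
clock: 19.02
tcp_pos: [0.453, 0.2657, 0.0962]
ee_rot: [-0.466, -3.107, -0.001]
ft_force: [-1.6, -1.1, 9.7]
grip_width: 0.0188
gripper_force: 41.5
```

Run:
```python
from h import *
c=np.array([.5167,.2206]);s=state();d=s["tcp_pos"][:2]-c;print("ang",np.degrees(np.arctan2(d[1],d[0])))
to(*(c+.078*np.array([np.cos(np.radians(156.1)),np.sin(np.radians(156.1))])),s["tcp_pos"][2])
```

```text
ang 144.73208626091545
tcp [0.453  0.2657 0.0962] toolx [-0.956  0.293  0.   ] toolz [-0.     0.001 -1.   ] clock 19.02 F [-1.6 -1.1  9.7] w 0.0188 gf 41.54811501502991
delta/20mm [ 0.166 -0.755 -0.   ]
```

Request:
send_rows([
  [0.06,-0.25,0,0,0,0,0.1],
  [0.05,-0.23,0,0,0,0,0.1],
  [0.03,-0.17,0,0,0,0,0.1],
  [0.02,-0.1,0,0,0,0,0.1],
  [0,0,0,0,0,0,0.1],
  [0,0,0,0,0,0,0.1],
])

```text
clock: 19.52
tcp_pos: [0.4457, 0.2528, 0.0962]
ee_rot: [0.465, 3.107, 0.002]
ft_force: [-1.8, 0.5, 9.2]
grip_width: 0.0186
gripper_force: 41.4
```

Run:
```python
from h import *
c=np.array([.5167,.2206]);s=state();d=s["tcp_pos"][:2]-c;print("ang",np.degrees(np.arctan2(d[1],d[0])))
to(*(c+.078*np.array([np.cos(np.radians(156.1)),np.sin(np.radians(156.1))])),s["tcp_pos"][2])
```

```text
ang 155.58946149283207
tcp [0.4457 0.2528 0.0962] toolx [-0.956  0.293  0.   ] toolz [ 0.     0.001 -1.   ] clock 19.52 F [-1.8  0.5  9.2] w 0.0186 gf 41.44491255283356
delta/20mm [ 0.004 -0.035 -0.   ]
```

Request:
send_rows([
  [0,-0.035,0,0,0,0,0.1],
  [0,0,0,0,0,0,0.1],
  [0,0,0,0,0,0,0.3],
  [0,0,0,0,0,0,0.5],
  [0,0,0,0,0,0,0.6],
  [0,0,0,0,0,0,0.6],
  [0,0,-0.5,0,0,0,0.6],
  [0,0,-1,0,0,0,0.6],
  [0,0,-1,0,0,0,0.6],
  [0,0,-1,0,0,0,0.6],
  [0,0,-1,0,0,0,0.6],
  [0,0,-0.6,0,0,0,0.6],
])

```text
clock: 20.52
tcp_pos: [0.4465, 0.2519, 0.1999]
ee_rot: [0.466, 3.105, 0.004]
ft_force: [0.1, 0.6, 0.3]
grip_width: 0.0513
gripper_force: 0.0
```

Request:
send_rows([
  [0.5,0.5,0,0,0,0,0.6],
  [0.5,1,0,0,0,0,0.6],
  [0,1,0,0,0,0,0.6],
  [0,1,0,0,0,0,0.6],
  [0,1,0,0,0,0,0.6],
  [0,1,0,0,0,0,0.6],
  [0,1,0,0,0,0,0.6],
  [0,1,0,0,0,0,0.6],
  [0,1,0,0,0,0,0.6],
  [0,1,0,0,0,0,0.6],
  [0,1,0,0,0,0,0.6],
  [0,0,0,0,0,0,0.6],
])

```text
clock: 21.52
tcp_pos: [0.4873, 0.4623, 0.1963]
ee_rot: [-0.46, -3.107, -0.002]
ft_force: [-1.9, -0.3, 0.1]
grip_width: 0.0515
gripper_force: 0.0
```

```bash
python3 q.py; python3 -c "
from h import *
f=grab_frame('top');c=np.array([.5167,.2206]);g=cv2.cvtColor(f['img'],6)
for r in np.arange(.034,.066,.004):
    aa=np.arange(146,167,.5); p=np.array([pix(f,[c[0]+r*np.cos(np.radians(a)),c[1]+r*np.sin(np.radians(a)),.06]) for a in aa],np.float32)
    v=cv2.remap(g,p[:,0],p[:,1],1).ravel().astype(float); w=np.clip(np.median(v)-v-15,0,None); print(round(r,3),(w*aa).sum()/max(w.sum(),1e-6),w.max())
to(.45,.25,.2)"
```

```text
ring 0.0454 [0.5168 0.2207] 140
ring 0.0634 [0.5167 0.2206] 199
expect dot px (np.float64(196.568183985798), np.float64(233.62329879036744))
dot 196.08818897637795 233.69448818897638 10 [0.5166 0.2216 0.096 ]
disc blob [184 222  31  27 611] [199.17675941 235.22913257] [0.51307228 0.21464182 0.096     ]
depth disc [0.5164 0.2207 0.0955] 491
handle top 67 [0.4452 0.2514 0.1133] 0.07801637733914969
0.034 0.0 0.0
0.038 0.0 0.0
0.042 0.0 0.0
0.046 0.0 0.0
0.05 155.32866242038216 102.0
0.054 155.74736842105264 140.0
0.058 155.8252688172043 130.0
0.062 155.98456790123456 104.0
tcp [0.4877 0.4585 0.1965] toolx [-0.956  0.292  0.   ] toolz [-0.001 -0.001 -1.   ] clock 21.62 F [-0. -1. -1.] w 0.0514 gf 0.0
delta/20mm [ -1.243 -10.52   -0.16 ]
```

View pics/q.png

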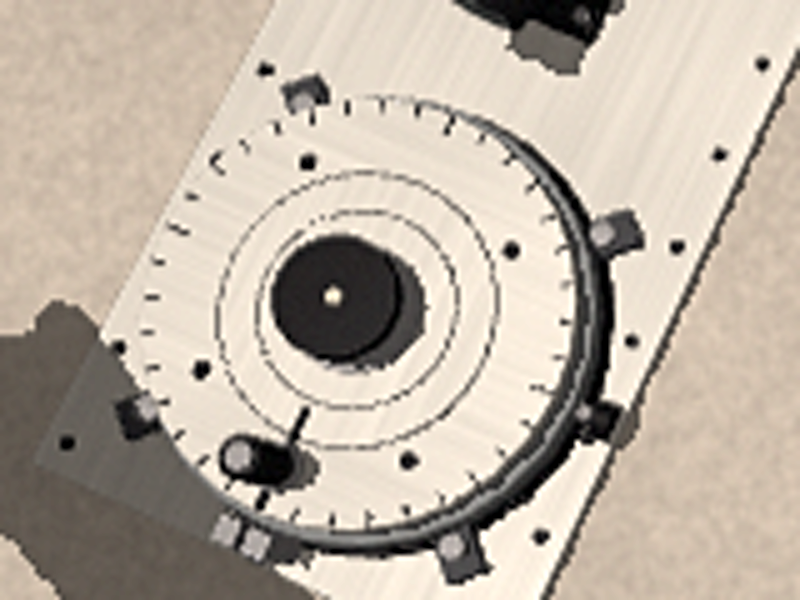

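The zero line (crop (305,410) to (262,500)) points at the index line (240,540), and the disc is still centred, with its dot at (333,296). One fine numeric check.

```bash
python3 -c "
from h import *
f=grab_frame('top');c=np.array([.5167,.2206]);g=cv2.cvtColor(f['img'],6)
for z,rr in((.06,(.052,.056,.09,.094,.097)),(.062,(.106,.109,.112,.115,.117))):
  for r in rr:
    aa=np.arange(152.5,160,.25); p=np.array([pix(f,[c[0]+r*np.cos(np.radians(a)),c[1]+r*np.sin(np.radians(a)),z]) for a in aa],np.float32)
    v=cv2.remap(g,p[:,0],p[:,1],1).ravel().astype(float); w=np.clip(np.median(v)-v-15,0,None); print(z,r,round((w*aa).sum()/max(w.sum(),1e-6),2),w.max())
"
```

```text
0.06 0.052 155.5 28.0
0.06 0.056 155.96 50.0
0.06 0.09 155.81 63.0
0.06 0.094 155.96 100.0
0.06 0.097 156.18 110.5
0.062 0.106 155.44 20.5
0.062 0.109 155.46 82.0
0.062 0.112 155.71 81.0
0.062 0.115 155.78 83.5
0.062 0.117 155.84 58.0
```

Zero line and index mark agree within about 0.3°, the disc is centred within 1 mm, and the robot is clear. Handing in.

```bash
python3 -c "
from station import *
print(sign_off())"
```

```text
the job is handed in; nothing more can be done
None
```

The job is handed in: the disc was set down on the pad and is still within about 1 mm of centre; the stage went anticlockwise past the mark and on one whole turn, with the zero line back within about 0.3° of it; nothing else on the mat was touched, and the clock stood at about 22 s.

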